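# Mark the tin, close it with nested lids, take the outer lid away

### The job

Mark the open tin standing on the desk press by pushing the press's lever down all the way to its stop and letting it spring back up. Then pick up the nested pair of lids from the cork mat by the tall centre knob, set both lids squarely on the tin and let go. The outer lid is wanted for marking next: lift it alone by its low collar, straight up so that the inner lid stays seated in the tin, and finish while still holding the outer lid level about 10 cm above the closed tin, leaving the other things on the desk where they are.

Things in the scene. Friction and masses are not known exactly. Their poses are not given: they have to be found in the camera images.
- press: Grey desk marking press, fixed to the desk: body 150 x 136 mm at the foot, its flat top (the bed) 50 mm above the desk. Origin: on the desk, directly under the centre of the nest; z up, and the lever sticks out along its -x, roughly to the robot's right. A low locating ring (74 mm outside, 6 mm high) on the bed holds the tin. Press and mat may swap sides.
- nest (a point): Centre of the nest on the press bed, 50 mm above the desk; the tin's underside stands here with about 3 mm play all round.
- lever (a joint): Sprung lever of the press: 0 = at rest, raised 0.6 rad (34 deg) above level; 0.6 = pushed down to its stop, level. Growing values go down. Always starts at 0 and springs back to 0 when let go; it needs about 4 N at the grip to start and about 10 N at the stop.
- lever_grip (a point): Centre of the lever's black cross grip, a round bar 22 mm thick and 64 mm long, lying along the press's y, 110 mm from the pivot. It is 112 mm above the desk at rest and 50 mm at the stop.
- lever_pivot (a point): Pivot axis of the lever: 52 mm from the press's origin along its -x, 50 mm above the desk; axis along the press's y. Does not move.
- tin: Open round steel tin standing loose in the nest: 54 mm outside, 49 mm inside, 70 mm high, inside floor 4 mm thick. Origin: centre of its underside; z up.
- tin_rim (a point): Centre of the tin's mouth, level with the rim, 70 mm above the tin's underside.
- inner_lid: Aluminium inner lid with tall steel knob, nested in the outer lid, standing on the mat. Origin: centre of the plug's underside, z up. Above it: plug 0-14 mm, 36 mm across at the foot widening to 45; flange 14-18 mm, 56 mm across; knob 18-68 mm, 16 mm across. The plug enters the tin, the flange rests on its rim. Lifted by the knob it carries the outer lid along. About 0.12 kg.
- inner_seat (a point): Centre of the underside of the inner lid's flange, 14 mm above the inner lid's origin; it comes to tin_rim when the lid is seated.
- inner_top (a point): Centre of the top face of the inner lid's flange, 18 mm above its origin; the outer lid rests here.
- knob_top (a point): Top of the inner lid's knob, 68 mm above its origin. While nested the knob stands 27 mm above the outer lid's collar.
- outer_lid: Loose steel cap resting on the inner lid's flange. Origin: centre of the underside of its top plate, z up. Plate 66 mm across, 3 mm thick; skirt (61 mm inside) hangs 9 mm below the origin; ring collar 36 mm across from 3 to 23 mm above it, with a 20 mm hole right through for the knob. Seated on the tin, the origin is 4 mm above tin_rim. About 0.10 kg.
- collar_top (a point): Centre of the top of the outer lid's collar, 23 mm above the outer lid's origin; the knob passes through it with 2 mm play.
- mat: Cork desk mat, fixed, 200 x 160 mm (its x and y), 4 mm thick. Origin: centre of its underside.
- stapler: Bystander: black stapler 120 x 30 mm, 32 mm high, loose on the mat beyond the lids. Origin: centre of underside.
- paperweight: Bystander: green glass dome 60 mm across, 34 mm high. Origin: centre of underside.
- eraser_block: Bystander: eraser 50 x 22 mm, 14 mm high. Origin: centre of underside.
Things that resemble listed ones, but are neither listed nor needed, are in the scene too. What is shaped like the outer_lid but blue or purple is not meant.

How it is judged:
By the outcome, as a careful person would: the job done as asked, in the order asked, and still so for the second after the job is handed in, while the arm keeps its last pose, push and grip.
It also fails if it takes over 59 s, if anything falls off the work surface, if the arm or the gripper's body presses on something with over 40 N, if the wrist force passes 120 N, or if a joint passes its speed limit or range.

### The arm

A 6-joint arm with a two-finger parallel gripper is mounted at the origin on the work surface. World frame = base frame: x ahead of the robot, y to its left, z up, the work surface at z = 0. Lengths are in m, angles in degrees, forces in N, time in s.
With the tool pointing down it reaches from about 0.375 to 0.9 m from the base axis. Payload 3.1 kg.
Tool frame: the origin (TCP) lies on the centre line of the jaws, within the pads' length; the fingertips stand 8 mm ahead of it and the grasp point (between the pads) lies 11 mm behind it; z points along the fingers, y is the line along which they close (so a half turn about z gives the same grasp; the last joint's range is limited). The gripper opens to 87 mm and grips with 3 to 60 N. Pads are 19 mm wide; open, the fingers measure 117 mm over their backs; the gripper's body (75 mm by 190 mm) begins 51 mm behind the grasp point.
Start: joints at [-84.826, 30.224, 82.088, -0, 67.689, -10.227], TCP at [0.166, -0.603, 0.231] pointing down, gripper open.
Joint ranges: [-176.69, 176.69], [-43.24, 126.21], [12.49, 139.97], [-82, 262], [0, 151.66], [-163.58, 163.58]. Speed limits (degrees/s): [159.86, 159.86, 180, 180, 180, 180].

### API

Orientations are given as a 3x3 rotation matrix whose columns are the frame's x, y, z axes.
In Python, from rig import * gives the robot as it stands.
- The arm moves only by the tool step_arm, never from a script. Its argument "targets" is a list of rows, each a list of 5 numbers: the opening, from -1 (shut) to 1 (fully open), then the shift along the world's x, y, z normalised to -1 to 1, where 1 is 0.25 m, then the turn about the world's z normalised to -1 to 1, where 1 is 180 degrees. In form: [[fingers, x, y, z, turn], ...]. A call has 1 to 20 rows; each row is the pose to reach, as a shift and turn from the pose commanded when the call began, turning the shorter way round; what a row does not reach only later rows make up. A row lasts 1/10 s, in which the tool goes at most 50 mm and 8.59 degrees, less where a joint would pass 70% of its speed; a pose out of reach is approached as far as the arm can. A call with a number of a shift or a turn outside -1 to 1 is refused whole. A call with a gripper value outside its range is refused whole. The fingers move at their own pace and stop on an object; the grip force is fixed at half the most. Time passes only in rows, so rows that repeat a pose let the fingers close. It gives the time, the measured TCP pose, the force, the opening and the grip force at its end, in the units of the state.
- read_state(): the state, without advancing time (a new reading comes with each control period).
- capture(name): name is "side" or "top"; returns a dict with "color" (400x640x3 uint8, red, green, blue), "mtx" (3x3 intrinsics, pixels), "pose" (4x4, takes a point from camera to world coordinates). Camera axes: x right, y down, z forward; pixel columns grow to the right and rows downward; lengths in m; the calibration is good to about 2 mm. A picture is of the moment at which its call begins. There is no depth.
- hand_in(): hands the job in; it is judged then, once.
The state is a dict: "time_s": time; "joint_positions": joint angles; "qvel": joint speeds; "tau": joint torques, N m; "position": TCP position; "tcp_rot": TCP orientation; "force": force on the tool from outside, world axes, zero at the start; "moment": the same for the moment, N m; "opening": opening from 0.0 (shut) to 1.0 (fully open); "grasp_force": force on a finger pad.
Only numpy, scipy, OpenCV 4.12 (cv2) and the standard library are available. Lean on these libraries where they do the work, as an engineer would, in place of code of your own. Each camera call takes 0.05 s, during which the arm holds its last target. There are 200 camera calls.

## Working session

There is one attempt and no reset: what is moved stays moved. The work goes in short steps, Python scripts to look and compute and a tool call to move; the robot and the scene stay as the last step left them, time stands still between calls to the robot, and variables do not carry over. Pictures are saved under pics/ and viewed, at most 10 in all, crops included, and the job is handed in when it is done.

Besides the shell and the picture viewer there is one more tool, called after ">>>" as name(argument=value, ...) on one line, values as JSON. step_arm: Moves the arm, as the interface text tells. Scaled input: -1 to 1 covers 0.25 m each way for a shift and 180 degrees each way for a turn. Its arguments: {"type":"object","properties":{"targets":{"type":"array","items":{"type":"array","items":{"type":"number"}}}},"required":["targets"]}

```bash
ls; mkdir -p pics; python3 - <<'E'
from rig import *
import cv2
s=read_state(); print(s)
for n in("side","top"):
    c=capture(n); cv2.imwrite(f"pics/{n}0.png",c["color"][:,:,::-1]); print(n,c["mtx"].tolist(),c["pose"].round(4).tolist())
E
```

```text
pics
{'time_s': 0.0, 'joint_positions': array([-8.48244005e+01,  3.02779628e+01,  8.21563782e+01, -1.17614157e-03,
        6.76875554e+01, -1.02278979e+01]), 'qvel': array([-0.0757815 , -0.03454639,  0.01242658,  0.09858347, -0.02181774,
       -0.04760671]), 'tau': array([ 8.14771302e-04, -4.40034091e+01, -1.76592493e+01,  6.32966822e-02,
        5.82369359e-02, -1.69575246e-04]), 'position': array([ 0.16596101, -0.60182854,  0.2295824 ]), 'tcp_rot': array([[ 9.64077155e-01,  2.65622279e-01, -2.10831038e-04],
       [ 2.65622120e-01, -9.64074897e-01,  2.11710607e-03],
       [ 3.59093629e-04, -2.09705499e-03, -9.99997737e-01]]), 'force': array([-0.23110829, -0.37340395,  0.56888843]), 'moment': array([-0.0209783 , -0.01572094, -0.02395008]), 'grasp_force': 0.0, 'opening': 1.0018414648493847}
side [[460.7001991929487, 0.0, 316.7398768128826], [0.0, 460.7001991929487, 203.15808374708365], [0.0, 0.0, 1.0]] [[-0.9434, -0.2102, 0.2567, 0.2711], [-0.3317, 0.5791, -0.7448, 0.6328], [0.0079, -0.7877, -0.616, 0.6713], [0.0, 0.0, 0.0, 1.0]]
top [[421.7103039319847, 0.0, 318.3008559433396], [0.0, 421.7103039319847, 194.49122742889764], [0.0, 0.0, 1.0]] [[0.0265, -0.99, 0.1387, 0.377], [-0.9996, -0.0267, -0.0001, -0.0544], [0.0039, -0.1386, -0.9903, 1.0889], [0.0, 0.0, 0.0, 1.0]]
```

View pics/side0.png

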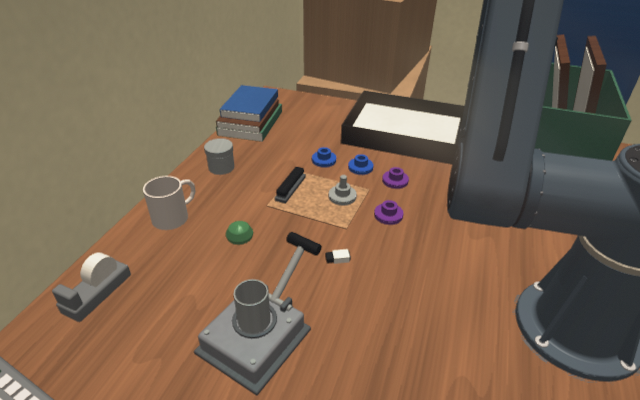

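View pics/top0.png

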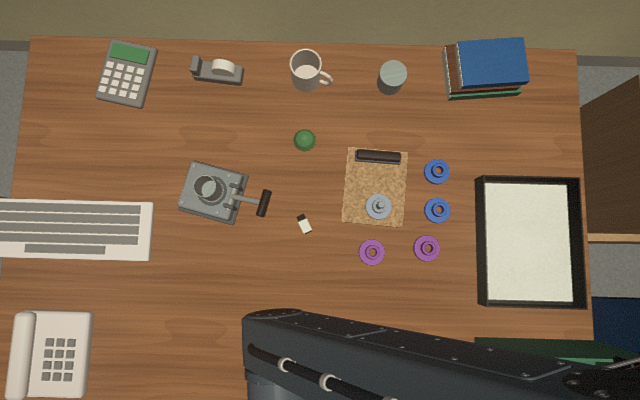

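The side view shows the press with its tin at (252,305), the lever grip at (304,243) and the grey nested lids at (343,192). In the top view these are at (208,189), (264,203) and (379,206).

Things that could be taken for the outer lid (top-view pixels): grey lids on the mat (379,206), blue rings (437,171) and (437,210), purple rings (371,252) and (427,248), and a grey cup at (392,77). By the description I want the grey pair with the knob on the mat. Next is one close composite crop to check this and to measure.

```bash
cat > h.py <<'E'
from rig import *
import cv2, numpy as np
def crop(img,u,v,w,h,k,grid=10):
    c=cv2.resize(img[v:v+h,u:u+w],None,fx=k,fy=k,interpolation=cv2.INTER_CUBIC)[:,:,::-1].copy()
    for i in range(0,w,grid):
        cv2.line(c,(i*k,0),(i*k,6),(0,255,255),1)
        if i%20==0: cv2.putText(c,str(u+i),(i*k,16),0,.35,(0,255,255),1)
    for j in range(0,h,grid):
        cv2.line(c,(0,j*k),(6,j*k),(0,255,255),1); 
        if j%20==0: cv2.putText(c,str(v+j),(8,j*k+4),0,.35,(0,255,255),1)
    return c
def ray(c,p):
    d=c["pose"][:3,:3]@np.linalg.inv(c["mtx"])@[p[0],p[1],1]; return c["pose"][:3,3],d/np.linalg.norm(d)
def tri(cs,ps):
    A=np.zeros((3,3));b=np.zeros(3);R=[ray(c,p) for c,p in zip(cs,ps)]
    for o,d in R: M=np.eye(3)-np.outer(d,d);A+=M;b+=M@o
    x=np.linalg.solve(A,b); return x,[np.linalg.norm(np.cross(d,x-o)) for o,d in R]
def proj(c,x):
    p=c["mtx"]@(c["pose"][:3,:3].T@(np.asarray(x)-c["pose"][:3,3])); return p[:2]/p[2]
E
python3 - <<'E'
from h import *
s=capture("side")["color"];t=capture("top")["color"]
a=np.vstack([crop(s,195,225,140,100,4)[:300,:400]*0+crop(s,210,225,100,75,4)[:300,:400] if 0 else crop(s,220,230,100,75,4),crop(t,175,160,100,75,4)])
b=np.vstack([crop(s,293,150,100,75,4),crop(t,330,165,100,75,4)])
cv2.imwrite("pics/c1.png",np.hstack([a,b]))
E
```

```text
(no output)
```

View pics/c1.png

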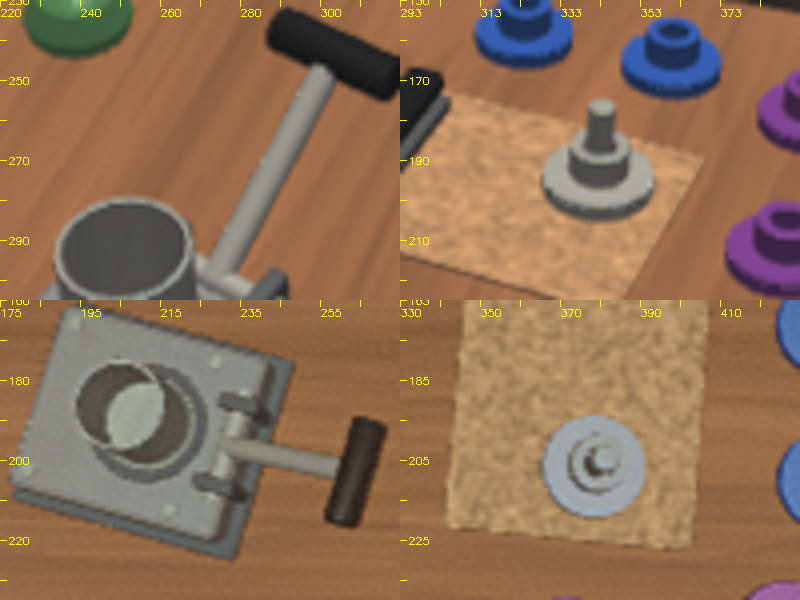

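The crop confirms the choice: the grey pair with its tall knob on the cork is the target, with the knob top at side (343,176) and top (380,204). The blue and purple rings have no knob. The tin rim centre is at side (251,292) and top (205,187), and the grip at side (303,243) and top (263,202). Next I triangulate these and check them with a projected overlay.

```bash
python3 - <<'E'
from h import *
S=capture("side");T=capture("top")
P={"rim":((251.1,291.8),(204.6,186.4)),"knob":((342.9,176.1),(380.4,204.4)),"collar":((342.4,187.4),(379.4,205.4)),"plate":((342.1,193.6),(378.3,206.3)),"grip":((302.9,243.4),(263.4,202.4))}
X={}
for k,(a,b) in P.items(): X[k],e=tri((S,T),(a,b)); print(k,X[k].round(4),np.round(e,4))
d=X["grip"]-X["rim"]; print("lever dir deg",np.degrees(np.arctan2(d[1],d[0])),"horiz",np.hypot(*d[:2]),"expect",.052+.110*np.cos(.6))
si=crop(S["color"],220,230,100,75,4,200);ti=crop(T["color"],175,160,100,75,4,200);sl=crop(S["color"],293,150,100,75,4,200);tl=crop(T["color"],330,165,100,75,4,200)
def ov(im,c,u,v,x,r,col):
    a=np.linspace(0,2*np.pi,60)
    p=np.array([(proj(c,x+r*np.array([np.cos(t),np.sin(t),0]))-[u,v]+.5)*4-.5 for t in a]); cv2.polylines(im,[p.round().astype(np.int32)],True,col,1)
for im,c,u,v in((si,S,220,230),(ti,T,175,160)):
    ov(im,c,u,v,X["rim"],.027,(0,255,0)); ov(im,c,u,v,X["rim"]*[1,1,0]+[0,0,.056],.037,(255,255,0)); ov(im,c,u,v,X["grip"],.005,(0,0,255))
for im,c,u,v in((sl,S,293,150),(tl,T,330,165)):
    x=X["knob"]*[1,1,0]
    for z,r in((.072,.008),(.045,.018),(.025,.033)): ov(im,c,u,v,x+[0,0,z],r,(0,255,0))
cv2.imwrite("pics/c2.png",np.hstack([np.vstack([si,ti]),np.vstack([sl,tl])]))
E
```

```text
rim [0.5244 0.2105 0.1175] [0.0006 0.0006]
knob [ 0.4984 -0.206   0.0726] [0.0007 0.0007]
collar [ 0.4994 -0.2087  0.0388] [0.0012 0.0012]
plate [ 0.4992 -0.2085  0.0208] [0.0011 0.0011]
grip [0.4907 0.0728 0.1105] [0.0013 0.0013]
lever dir deg -103.73835364523612 horiz 0.14182011215733964 expect 0.14278691764006463
```

View pics/c2.png

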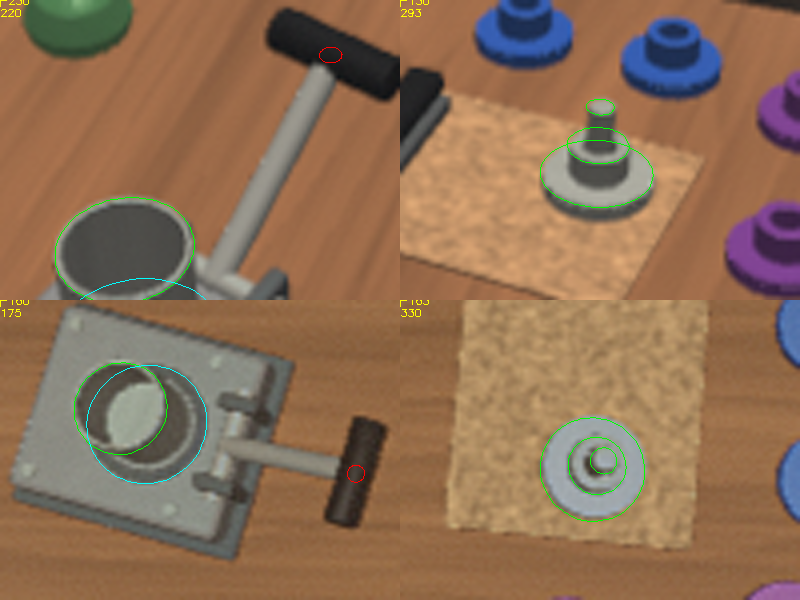

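The heights agree with the description: rim 0.1175 (0.120 expected), knob top 0.0726 (0.072), grip 0.1105 (0.112). The overlay outlines fit in both views. Now the approach to the lever with fingers shut.

>>> step_arm(targets=[[-1, 0.5, 0.5, 0, 0], [-1, 1, 1, 0, 0], [-1, 1, 1, 0, 0], [-1, 1, 1, 0, 0], [-1, 1, 1, 0, 0], [-1, 1, 1, 0, 0], [-1, 1, 1, 0, 0], [-1, 1, 1, 0, 0], [-1, 1, 1, 0, 0], [-1, 1, 1, 0, 0]])

```text
time_s: 1.3
position: [0.4156, -0.3533, 0.2306]
tcp_rot: [[0.964, 0.265, -0.0], [0.265, -0.964, -0.001], [-0.0, 0.001, -1.0]]
force: [0.3, 0.7, 0.1]
opening: 0.169
grasp_force: 0.0
```

>>> step_arm(targets=[[-1, 0.296, 1, 0, -0.16], [-1, 0.296, 1, 0, -0.16], [-1, 0.296, 1, 0, -0.16], [-1, 0.296, 1, 0, -0.16], [-1, 0.296, 1, 0, -0.16], [-1, 0.296, 1, 0, -0.16], [-1, 0.296, 1, 0, -0.16], [-1, 0.296, 1, 0, -0.16], [-1, 0.296, 1, 0, -0.16]])

```text
time_s: 2.2
position: [0.4899, -0.1047, 0.2305]
tcp_rot: [[0.972, -0.234, 0.0], [-0.234, -0.972, -0.001], [0.0, 0.001, -1.0]]
force: [0.3, -0.6, -1.0]
opening: 0.001
grasp_force: 0.0
```

>>> step_arm(targets=[[-1, 0, 0.69, 0, 0], [-1, 0, 0.69, 0, 0], [-1, 0, 0.69, 0, 0], [-1, 0, 0.69, 0, 0], [-1, 0, 0.69, 0, 0], [-1, 0, 0.69, -0.16, 0], [-1, 0, 0.69, -0.32, 0], [-1, 0, 0.69, -0.32, 0], [-1, 0, 0.69, -0.32, 0], [-1, 0, 0.69, -0.32, 0]])

```text
time_s: 3.2
position: [0.4917, 0.0687, 0.1521]
tcp_rot: [[0.972, -0.233, 0.003], [-0.233, -0.972, -0.0], [0.003, -0.0, -1.0]]
force: [-0.4, -0.3, 0.1]
opening: 0.005
grasp_force: 0.0
```

>>> step_arm(targets=[[-1, 0, 0, -0.05, 0], [-1, 0, 0, -0.08, 0], [-1, -0.003, -0.014, -0.105, 0], [-1, -0.006, -0.028, -0.13, 0], [-1, -0.01, -0.04, -0.156, 0], [-1, -0.012, -0.05, -0.185, 0], [-1, -0.014, -0.058, -0.212, 0], [-1, -0.016, -0.066, -0.24, 0], [-1, -0.017, -0.07, -0.27, 0], [-1, -0.018, -0.073, -0.295, 0], [-1, -0.018, -0.074, -0.31, 0], [-1, -0.018, -0.074, -0.31, 0]])

```text
time_s: 4.4
position: [0.4863, 0.0486, 0.0746]
tcp_rot: [[0.973, -0.229, 0.002], [-0.229, -0.973, -0.004], [0.002, 0.004, -1.0]]
force: [-3.3, -10.9, 10.7]
opening: 0.002
grasp_force: 5.8
```

>>> step_arm(targets=[[-1, -0.004, -0.016, -0.008, 0], [-1, -0.004, -0.016, -0.02, 0], [-1, -0.004, -0.016, -0.028, 0], [-1, -0.004, -0.016, -0.028, 0]])

```text
time_s: 4.8
position: [0.486, 0.0465, 0.0682]
tcp_rot: [[0.973, -0.231, 0.004], [-0.231, -0.973, -0.001], [0.004, 0.001, -1.0]]
force: [-2.7, -2.2, 12.7]
opening: 0.004
grasp_force: 6.6
```

>>> step_arm(targets=[[-1, 0, 0, -0.01, 0], [-1, 0, 0, -0.016, 0], [-1, 0, 0, -0.016, 0]])

```text
time_s: 5.1
position: [0.4861, 0.0464, 0.0668]
tcp_rot: [[0.973, -0.231, 0.005], [-0.231, -0.973, -0.002], [0.005, 0.001, -1.0]]
force: [-5.8, -3.4, 36.2]
opening: 0.002
grasp_force: 17.9
```

The force jumped from 13 to 36 N over 1.4 mm, so the lever is at its stop. Now I back off along the arc.

>>> step_arm(targets=[[-1, 0, 0, 0.026, 0], [-1, 0.002, 0.01, 0.08, 0], [-1, 0.008, 0.035, 0.14, 0], [-1, 0.014, 0.06, 0.2, 0], [-1, 0.02, 0.085, 0.26, 0], [-1, 0.022, 0.09, 0.36, 0], [-1, 0.022, 0.09, 0.55, 0], [-1, 0.022, 0.09, 0.68, 0], [-1, 0.022, 0.09, 0.68, 0]])

```text
time_s: 6.0
position: [0.4937, 0.0697, 0.2376]
tcp_rot: [[0.973, -0.231, 0.013], [-0.231, -0.973, -0.001], [0.013, -0.002, -1.0]]
force: [0.2, 0.0, 0.5]
opening: 0.004
grasp_force: 0.0
```

```bash
python3 - <<'E'
from h import *
S=capture("side");T=capture("top")
a=np.hstack([crop(S["color"],190,215,160,140,3),crop(S["color"],293,150,100,75,3)[:420] if 0 else np.vstack([crop(T["color"],330,165,100,75,3),crop(T["color"],175,160,100,65,3)])])
cv2.imwrite("pics/c3.png",a)
E
```

```text
(no output)
```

View pics/c3.png

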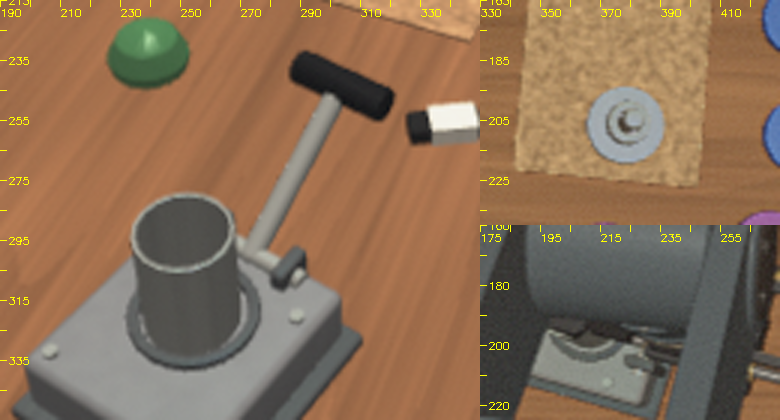

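The lever has sprung back up, with the grip at (304,243) as before, and the tin is still in place. Now to the knob.

>>> step_arm(targets=[[1, 0.036, -1, 0, 0], [1, 0.036, -1, 0, 0], [1, 0.036, -1, 0, 0], [1, 0.036, -1, 0, 0], [1, 0.036, -1, 0, 0], [1, 0.036, -1, 0, 0], [1, 0.036, -1, 0, 0], [1, 0.036, -1, 0, 0]])

```text
time_s: 6.9
position: [0.4979, -0.1787, 0.2308]
tcp_rot: [[0.973, -0.231, -0.003], [-0.231, -0.973, 0.002], [-0.003, -0.002, -1.0]]
force: [-0.7, 0.2, -0.7]
opening: 0.654
grasp_force: 0.0
```

>>> step_arm(targets=[[1, 0, -0.108, 0, 0], [1, 0, -0.108, -0.15, 0], [1, 0, -0.108, -0.3, 0], [1, 0, -0.108, -0.45, 0], [1, 0, -0.108, -0.55, 0], [1, 0, -0.108, -0.6, 0], [1, 0, -0.108, -0.6, 0], [1, 0, -0.108, -0.6, 0], [1, 0, -0.108, -0.6, 0]])

```text
time_s: 7.8
position: [0.5001, -0.2072, 0.0835]
tcp_rot: [[0.973, -0.231, 0.003], [-0.231, -0.973, -0.002], [0.003, 0.001, -1.0]]
force: [0.2, -0.2, -0.7]
opening: 0.999
grasp_force: 0.0
```

```bash
python3 - <<'E'
from h import *
S=capture("side");print(read_state()["position"])
cv2.imwrite("pics/c4.png",crop(S["color"],280,110,130,110,5))
E
```

```text
[ 0.50001028 -0.20738518  0.08355078]
```

View pics/c4.png

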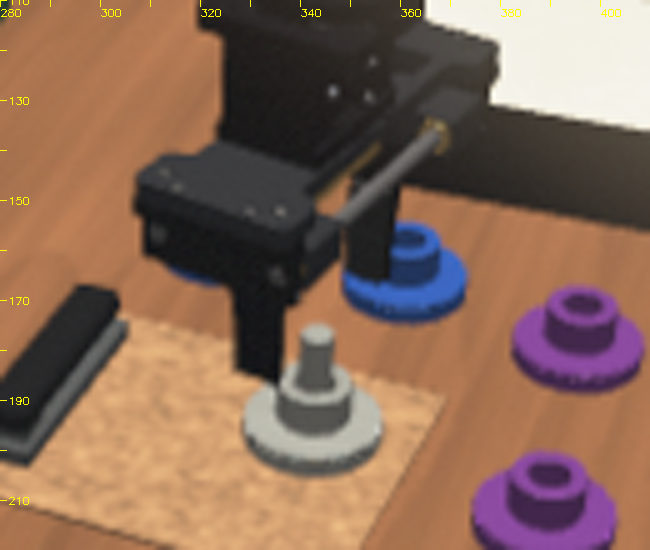

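The fingertips at (331,186) and (351,165) straddle the knob top at (342,176). Descend and grip.

>>> step_arm(targets=[[1, 0, 0, -0.05, 0], [1, 0, 0, -0.104, 0], [1, 0, 0, -0.104, 0], [1, 0, 0, -0.104, 0], [-1, 0, 0, -0.104, 0], [-1, 0, 0, -0.104, 0], [-1, 0, 0, -0.104, 0], [-1, 0, 0, -0.104, 0], [-1, 0, 0, -0.104, 0], [-1, 0, 0, -0.104, 0], [-1, 0, 0, -0.104, 0], [-1, 0, 0, -0.104, 0], [-1, 0, 0, -0.104, 0], [-1, 0, 0, -0.104, 0]])

```text
time_s: 9.25
position: [0.499, -0.207, 0.056]
tcp_rot: [[0.973, -0.232, -0.0], [-0.232, -0.973, 0.0], [-0.0, -0.0, -1.0]]
force: [0.2, -1.4, -2.7]
opening: 0.177
grasp_force: 30.5
```

>>> step_arm(targets=[[-1, 0, 0, 0.04, 0], [-1, 0, 0, 0.12, 0], [-1, 0, 0, 0.24, 0], [-1, 0, 0, 0.36, 0], [-1, 0, 0, 0.48, 0], [-1, 0, 0, 0.6, 0], [-1, 0, 0, 0.68, 0], [-1, 0, 0, 0.7, 0], [-1, 0, 0, 0.7, 0]])

```text
time_s: 10.15
position: [0.499, -0.207, 0.2317]
tcp_rot: [[0.973, -0.232, 0.001], [-0.232, -0.973, -0.001], [0.001, 0.001, -1.0]]
force: [0.6, 0.5, -1.3]
opening: 0.17
grasp_force: 30.0
```

>>> step_arm(targets=[[-1, 0.005, 0.04, 0, 0], [-1, 0.01, 0.12, 0, 0], [-1, 0.02, 0.24, 0, 0], [-1, 0.03, 0.36, 0, 0], [-1, 0.04, 0.48, 0, 0], [-1, 0.05, 0.6, 0, 0], [-1, 0.052, 0.72, 0, 0], [-1, 0.052, 0.8, 0, 0], [-1, 0.052, 0.84, 0, 0], [-1, 0.052, 0.84, 0, 0]])

```text
time_s: 11.15
position: [0.511, 0.0045, 0.2299]
tcp_rot: [[0.973, -0.229, -0.003], [-0.229, -0.973, 0.001], [-0.003, -0.0, -1.0]]
force: [-0.6, -0.6, -1.0]
opening: 0.177
grasp_force: 30.0
```

>>> step_arm(targets=[[-1, 0.005, 0.04, 0, 0], [-1, 0.01, 0.12, 0, 0], [-1, 0.02, 0.24, 0, 0], [-1, 0.03, 0.36, 0, 0], [-1, 0.04, 0.48, 0, 0], [-1, 0.048, 0.6, 0, 0], [-1, 0.05, 0.72, 0, 0], [-1, 0.05, 0.79, 0, 0], [-1, 0.05, 0.832, 0, 0], [-1, 0.05, 0.832, 0, 0], [-1, 0.05, 0.832, 0, 0], [-1, 0.05, 0.832, -0.04, 0], [-1, 0.05, 0.832, -0.08, 0], [-1, 0.05, 0.832, -0.12, 0], [-1, 0.05, 0.832, -0.14, 0], [-1, 0.05, 0.832, -0.14, 0], [-1, 0.05, 0.832, -0.14, 0], [-1, 0.05, 0.832, -0.14, 0]])

```text
time_s: 12.95
position: [0.5249, 0.2111, 0.1964]
tcp_rot: [[0.973, -0.232, 0.001], [-0.232, -0.973, 0.0], [0.001, -0.0, -1.0]]
force: [-0.1, -0.5, -1.2]
opening: 0.174
grasp_force: 30.0
```

```bash
python3 - <<'E'
from h import *
S=capture("side");T=capture("top");p=read_state()["position"];print(p)
L=p*[1,1,0]
im=crop(S["color"],200,190,110,140,5,10)
def ov(x,r,col):
    a=np.linspace(0,2*np.pi,60)
    q=np.array([(proj(S,x+r*np.array([np.cos(t),np.sin(t),0]))-[200,190]+.5)*5-.5 for t in a]); cv2.polylines(im,[q.round().astype(np.int32)],True,col,1)
ov(np.array([.5244,.2105,.1195]),.027,(0,255,0)); ov(L+[0,0,p[2]-.052+.018+.003],.033,(0,0,255))
im=im[:600]
t=crop(T["color"],160,150,80,100,5)
cv2.imwrite("pics/c5.png",im)
E
```

```text
[0.52484024 0.21109292 0.19650231]
```

View pics/c5.png

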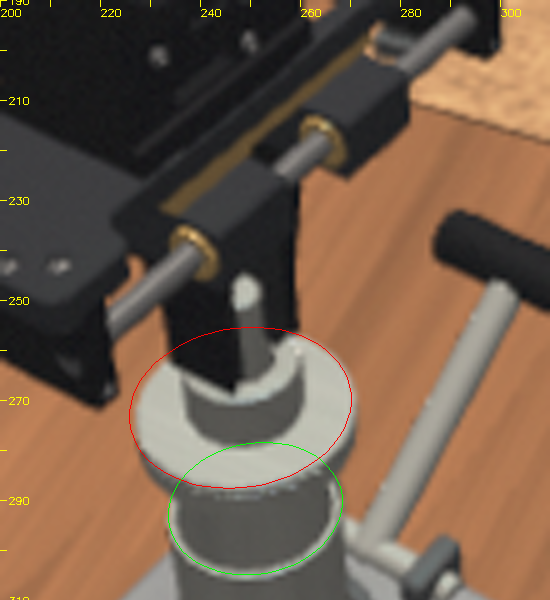

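```bash
python3 - <<'E'
from h import *
S=capture("side")
def at(p,z):
    o,d=ray(S,p); return (o+d*(z-o[2])/d[2]).round(4)
f=lambda x,y:((x+.5)/5-.5+200,(y+.5)/5-.5+190)
print("knob",at(f(246,291),.2125)); print("plate",at(f(246,409),.1655)); print("rim",at((251.1,291.8),.120), at(f(256,509),.12))
print("old knob",at((342.9,176.1),.072),"old plate",at((342.1,193.6),.025))
cv2.imwrite("pics/c5b.png",crop(S["color"],215,230,70,90,6))
E
```

```text
knob [0.5195 0.2095 0.2125]
plate [0.5224 0.2123 0.1655]
rim [0.5226 0.2124 0.12  ] [0.5234 0.2118 0.12  ]
old knob [ 0.4979 -0.2069  0.072 ] old plate [ 0.4966 -0.2032  0.025 ]
```

View pics/c5b.png

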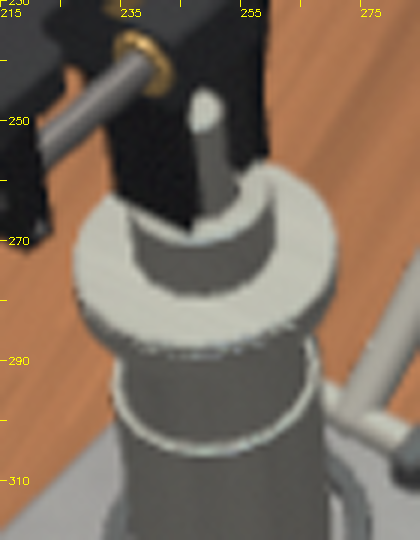

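In the same side view the plate centre works out at (0.5224, 0.2123) and the rim at about (0.523, 0.212). They are aligned within about 1 mm and the lids look level, so I lower.

>>> step_arm(targets=[[-1, 0, 0, -0.03, 0], [-1, 0, 0, -0.06, 0], [-1, 0, 0, -0.09, 0], [-1, 0, 0, -0.12, 0], [-1, 0, 0, -0.136, 0], [-1, 0, 0, -0.144, 0], [-1, 0, 0, -0.144, 0], [-1, 0, 0, -0.144, 0]])

```text
time_s: 13.9
position: [0.5245, 0.211, 0.1601]
tcp_rot: [[0.973, -0.232, 0.0], [-0.232, -0.973, 0.0], [0.0, -0.0, -1.0]]
force: [-0.3, 0.3, -3.5]
opening: 0.177
grasp_force: 30.0
```

>>> step_arm(targets=[[-1, 0, 0, -0.003, 0], [-1, 0, 0, -0.006, 0], [-1, 0, 0, -0.006, 0]])

```text
time_s: 14.2
position: [0.5245, 0.211, 0.1586]
tcp_rot: [[0.973, -0.232, 0.0], [-0.232, -0.973, 0.0], [0.0, -0.0, -1.0]]
force: [0.7, 0.6, -1.3]
opening: 0.175
grasp_force: 30.0
```

>>> step_arm(targets=[[-1, 0, 0, -0.002, 0], [-1, 0, 0, -0.004, 0], [-1, 0, 0, -0.004, 0]])

```text
time_s: 14.5
position: [0.5247, 0.2111, 0.1579]
tcp_rot: [[0.973, -0.232, 0.001], [-0.232, -0.973, 0.0], [0.0, -0.0, -1.0]]
force: [-1.6, 0.7, 1.2]
opening: 0.174
grasp_force: 30.0
```

>>> step_arm(targets=[[-1, 0, 0, -0.003, 0], [-1, 0, 0, -0.003, 0], [-0.4, 0, 0, -0.003, 0], [0, 0, 0, -0.003, 0], [1, 0, 0, -0.003, 0], [1, 0, 0, -0.003, 0], [1, 0, 0, -0.003, 0], [1, 0, 0, -0.003, 0], [1, 0, 0, -0.003, 0], [1, 0, 0, -0.003, 0]])

```text
time_s: 15.5
position: [0.5245, 0.2109, 0.1568]
tcp_rot: [[0.973, -0.232, 0.0], [-0.232, -0.973, -0.0], [0.0, 0.0, -1.0]]
force: [0.5, 0.6, 0.7]
opening: 0.814
grasp_force: 0.0
```

```bash
python3 - <<'E'
from h import *
S=capture("side")
cv2.imwrite("pics/c6.png",crop(S["color"],195,225,120,100,6))
E
```

```text
(no output)
```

View pics/c6.png

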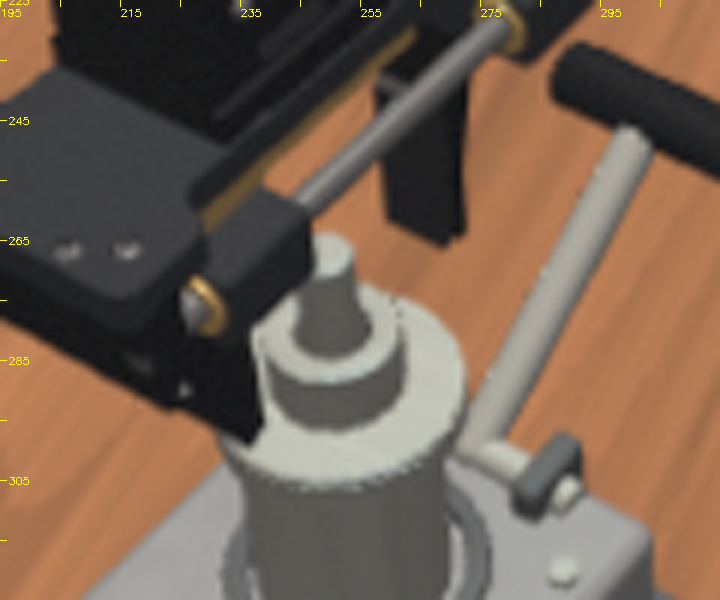

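Both lids are seated level on the tin: the collar is centred at about (251,281) and the knob at about (250,267). Same x/y, I go down to the collar and grip it.

>>> step_arm(targets=[[1, 0, 0, -0.02, 0], [1, 0, 0, -0.05, 0], [1, 0, 0, -0.074, 0], [1, 0, 0, -0.074, 0], [1, 0, 0, -0.074, 0], [-1, 0, 0, -0.074, 0], [-1, 0, 0, -0.074, 0], [-1, 0, 0, -0.074, 0], [-1, 0, 0, -0.074, 0], [-1, 0, 0, -0.074, 0], [-1, 0, 0, -0.074, 0], [-1, 0, 0, -0.074, 0], [-1, 0, 0, -0.074, 0], [-1, 0, 0, -0.074, 0]])

```text
time_s: 16.95
position: [0.5245, 0.211, 0.1383]
tcp_rot: [[0.973, -0.232, -0.0], [-0.232, -0.973, 0.0], [-0.0, -0.0, -1.0]]
force: [-0.6, 0.7, 1.0]
opening: 0.394
grasp_force: 30.0
```

>>> step_arm(targets=[[-1, 0, 0, 0.01, 0], [-1, 0, 0, 0.025, 0], [-1, 0, 0, 0.045, 0], [-1, 0, 0, 0.07, 0], [-1, 0, 0, 0.1, 0], [-1, 0, 0, 0.13, 0], [-1, 0, 0, 0.16, 0], [-1, 0, 0, 0.19, 0], [-1, 0, 0, 0.22, 0], [-1, 0, 0, 0.25, 0], [-1, 0, 0, 0.28, 0], [-1, 0, 0, 0.31, 0], [-1, 0, 0, 0.34, 0], [-1, 0, 0, 0.37, 0], [-1, 0, 0, 0.39, 0], [-1, 0, 0, 0.4, 0], [-1, 0, 0, 0.4, 0], [-1, 0, 0, 0.4, 0], [-1, 0, 0, 0.4, 0]])

```text
time_s: 18.85
position: [0.5242, 0.2109, 0.2379]
tcp_rot: [[0.973, -0.232, -0.001], [-0.232, -0.973, -0.0], [-0.001, 0.0, -1.0]]
force: [0.0, -0.2, -1.0]
opening: 0.395
grasp_force: 30.0
```

```bash
python3 - <<'E'
from h import *
S=capture("side")
cv2.imwrite("pics/c7.png",crop(S["color"],190,190,160,145,4))
E
```

```text
(no output)
```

View pics/c7.png

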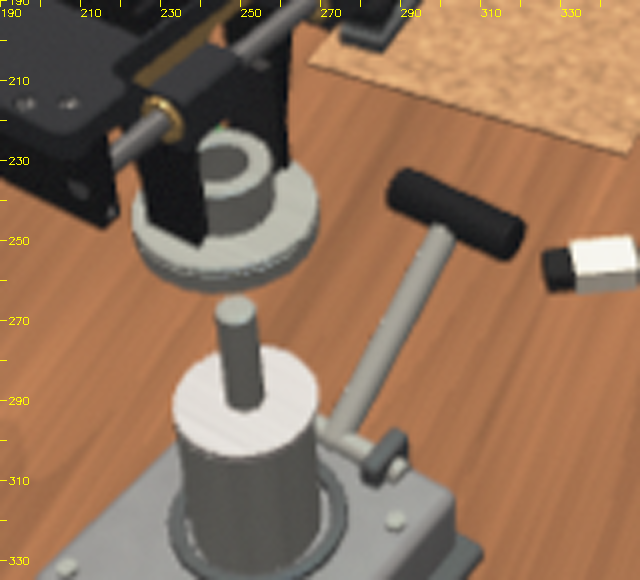

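The outer lid hangs level in the gripper at about (246,240). The inner lid is still seated on the tin at about (251,290), and the lever is up.

```bash
python3 -c "
from rig import *
print(hand_in())"
```

```text
the job is handed in; nothing more can be done
None
```

The job is handed in at about 19 s: the press lever was pushed to its stop and sprang back, the inner lid is seated on the tin, and the outer lid is held level about 10 cm above it.

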